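Gauge the clamped bar's keyway and file the gauge by depth

ROBOT

A 6-joint arm with a two-finger parallel gripper is mounted at the origin on a cart in front of the work surface, level with it; the furniture and walls round the work are solid. World frame = base frame: x ahead of the robot, y to its left, z up, the work surface at z = 0. Lengths are in m, angles in degrees, forces in N, time in s.
With the tool pointing down it reaches from about 0.375 to 0.9 m from the base axis. Payload 3.1 kg.
Tool frame: the origin (TCP) lies midway between the tips of the shut fingers; the grasp point (between the pads) lies 19 mm behind it (grip_point_offset is the distance from the TCP to the grasp point, in m); x points along the fingers, y is the direction in which the jaws open and shut, and the axes are right-handed (so a half turn about x gives the same grasp; the last joint's range is limited). The gripper opens to 85 mm and grips with 20 to 120 N. Pads are 22 mm wide; open, the fingers measure 114 mm over their backs; the gripper's body (76 mm by 85 mm) begins 54 mm behind the grasp point. The pads swing forward as they close: fully open they stand 13 mm farther back than shut.
Start: joints at [-82.993, 30.224, 82.088, -0, 67.689, -10.227], TCP at [0.185, -0.597, 0.201] pointing down, gripper open.
Joint ranges: [-176.69, 176.69], [-43.24, 126.21], [12.49, 139.97], [-82, 262], [0, 151.66], [-163.58, 163.58]. Speed limits (degrees/s): [159.86, 159.86, 180, 180, 180, 180].

INTERFACE

Orientations are given as a 3x3 rotation matrix whose columns are the frame's x, y, z axes.
In Python, from station import sense, get_image, sign_off, cut_out, spot_point, grip_point_offset gives the robot as it stands. The module is installed in compiled form; this text tells all that it offers.
- The arm moves only by the tool arm_command, never from a script. Its argument "rows" is a list of rows, each a list of 4 numbers: the shift along the tool's x, y, z in mm, then the turn about the tool's x in rad. In form: [[dx, dy, dz, turn], ...]. A call has 1 to 20 rows; each row shifts and turns the commanded pose from where the row before left it, along the tool's axes as they then stand; what a row does not reach is not made up. A row lasts 1/8 s, in which the tool goes at most 62.5 mm and 10.7 degrees, less where a joint would pass 70% of its speed; a pose out of reach is approached as far as the arm can. A call is refused whole if a number of a shift passes 62.5 or a number of a turn 0.188, either way. A call with a gripper value outside its range is refused whole. "claw" is the closure in counts, from 0 (fully open) to 255 (shut), set as the call begins (left out, the last holds). The fingers move at their own pace and stop on an object; "grip_force" is the grip in N (left out, the last holds). Time passes only in rows, so rows that do not move let the fingers close. It gives the time, the measured TCP pose, the force and the opening at its end, in the units of the state.
- sense(): the state, without advancing time (a new reading comes with each control period).
- get_image(name): name is "scene" or "side" or "wrist"; returns a dict with "frame" (384x512x3 uint8, blue, green, red), "intrinsics" (3x3 intrinsics, pixels), "eye" and "attitude" of the camera in the world; the wrist camera has in their place "T_tool_cam" (4x4, takes a point from camera to tool coordinates, whose origin is the TCP and whose axes are the tool frame's). Camera axes: x right, y down, z forward; pixel columns grow to the right and rows downward; lengths in m; the calibration is good to about 2 mm. A picture is of the moment at which its call begins: read the wrist's pose just before it. There is no depth.
- sign_off(): hands the job in, once; it reports no verdict.
Trained networks look in a picture, given as the dict that the camera call returned (one of the last four; its "shot" number tells which), for a name from the list of things; names that differ only in an ending like _2 or _b are one class to them, and where a whole thing is asked for, a point or a joint stands for the part that bears it (a point fixed in the world has none). Each returns a list of dicts, best first, with "confidence" (0 to 1); they miss things now and then, are a little off and sometimes report something else, mostly with a low value. They report only what shows in the picture. A call takes as long as a camera call. They do not tell look-alikes from the thing itself.
- cut_out(picture, query): "mask" (384x512 bool, what is visible of it) and "centre" ([row, column] in pixels, amid what is visible of it).
- spot_point(picture, query): "centre" ([row, column] in pixels: a listed point, or the origin of a listed thing).
The state is a dict: "time": time; "q": joint angles; "qd": joint speeds; "joint_efforts": joint torques, N m; "ee_pos": TCP position; "ee_rot": TCP orientation; "wrist_force": force on the tool from outside, world axes, zero at the start; "ft_torque": the same for the moment, N m; "grip_width": opening from 0.0 (shut) to 1.0 (fully open).
Only numpy, scipy, OpenCV 4.12 (cv2) and the standard library are available. Lean on these libraries where they do the work, as an engineer would, in place of code of your own. Each camera call takes 0.05 s, during which the arm holds its last target.

TASK

Take the sprung depth gauge from the rack, find the keyway of the bar held between the jaws with its plunger, and press the gauge gently down until its base sits flat on the bar, across the keyway; hold it so for at least half a second and read the depth. Then stand the gauge upright in the rack well for that depth: the well with one rib for a shallow keyway (about 5 mm), two ribs for a middling one (10 mm), three for a deep one (15 mm). Do not disturb the other things on the bench.

Things in the scene. Friction and masses are not known exactly. Their poses are not given: they have to be found in the camera images.
- gauge: Loose upright depth gauge, 0.25 kg. Origin: middle of its base's underside, z up. Steel base 50 (x) x 24 (y) x 10 mm; on it an aluminium column 22 x 22 mm, z = 10 to 68, black cap to 74: grip it across y, 42 mm up. A 6 mm plunger with round tip leaves the underside's middle; pointers on the x faces show its height. In use x goes across the keyway. Over 40 N on a bar would damage it.
- gauge_tip (a point): The end of the plunger's round tip: 18 mm below the gauge's underside when free, higher when pushed in.
- plunger (a joint): How far the plunger is pushed into the gauge, m: 0 free (18 mm stick out), 0.018 flush with the underside. With the base flat on the bar, keyway depth = 18 mm - this. Spring: 2 N to begin with, plus 0.4 N for each mm.
- rack: Fixed aluminium rack 250 (x) x 64 x 30 mm high on the bench, origin under its middle. Four wells, 15 mm wide, 24 deep, along x at -93 (home, nearest the robot, where the gauge starts), -31, 31, 93 mm. Black ribs (one, two, three) beside the last three, on the +y side. The gauge stands with its base flat on the top, lengthwise along the row, its plunger hanging in the well.
- well_one (a point): The mouth of the first well of the rack: centre of the hole at the rack's top face. One rib: shallow, 5 mm.
- well_two (a point): The mouth of the second well of the rack: centre of the hole at the rack's top face. Two ribs: middling, 10 mm.
- well_three (a point): The mouth of the third well of the rack: centre of the hole at the rack's top face. Three ribs: deep, 15 mm.
- fixture: Fixed dark base plate 116 (x) x 250 (y) x 10 mm (z) on the bench, origin at the middle of its underside. Three bars lie on it in a row along its y, 85 mm apart, square to it; the middle one, at its origin, stands between two steel jaws (on its x sides, tops 34 mm above the bench) and is the one to measure.
- measuring_bay (a point): The centre of the underside of the bar between the jaws, on the plate (axes as the fixture). That bar's top is 40 mm above this point.
- bar_a: Fixed steel bar 80 (x) x 60 (y) x 40 mm (z), origin at the middle of its underside. A square keyway 9 mm wide runs along its y through the whole top face. Its depth, about 5, 10 or 15 mm, and its middle line, up to 8 mm to either x side of the bar's middle, are not recorded: find them by feel or sight. The three bars differ only in their keyways.
- bar_b: Fixed steel bar 80 (x) x 60 (y) x 40 mm (z), origin at the middle of its underside. A square keyway 9 mm wide runs along its y through the whole top face. Its depth, about 5, 10 or 15 mm, and its middle line, up to 8 mm to either x side of the bar's middle, are not recorded: find them by feel or sight. The three bars differ only in their keyways.
- bar_c: Fixed steel bar 80 (x) x 60 (y) x 40 mm (z), origin at the middle of its underside. A square keyway 9 mm wide runs along its y through the whole top face. Its depth, about 5, 10 or 15 mm, and its middle line, up to 8 mm to either x side of the bar's middle, are not recorded: find them by feel or sight. The three bars differ only in their keyways.
- screwdriver: Loose yellow-handled screwdriver, 149 x 17 x 17 mm, lying on the bench; origin at the middle of its underside. A bystander.
- dish_1: Loose open aluminium dish, 64 mm across, 21 mm high; origin at the middle of its underside. A bystander.
- timer: Loose grey timer, 58 x 58 x 18 mm; origin at the middle of its underside. A bystander.
Things that resemble listed ones, but are neither listed nor needed, are in the scene too. What is shaped like the gauge but red is not meant.

How it is judged (in metres and radians):
On the way:
1. the gauge's base is held flat on the bar between the jaws, across the keyway (within 20 degrees) with its plunger down in it, for 0.5 s (((horizontal distance between bar_a and measuring_bay below 0.02 m and z of gauge in the frame of bar_a between 0.038 and 0.0408 m and z of gauge_tip in the frame of bar_a below 0.0365 m and angle between gauge's own z axis and vertical below 0.026 rad and angle between the x axis of gauge and the x axis of bar_a, either way round below 0.35 rad and x of gauge in the frame of bar_a between -0.02 and 0.02 m and y of gauge in the frame of bar_a between -0.03 and 0.03 m) or (horizontal distance between bar_b and measuring_bay below 0.02 m and z of gauge in the frame of bar_b between 0.038 and 0.0408 m and z of gauge_tip in the frame of bar_b below 0.0365 m and angle between gauge's own z axis and vertical below 0.026 rad and angle between the x axis of gauge and the x axis of bar_b, either way round below 0.35 rad and x of gauge in the frame of bar_b between -0.02 and 0.02 m and y of gauge in the frame of bar_b between -0.03 and 0.03 m) or (horizontal distance between bar_c and measuring_bay below 0.02 m and z of gauge in the frame of bar_c between 0.038 and 0.0408 m and z of gauge_tip in the frame of bar_c below 0.0365 m and angle between gauge's own z axis and vertical below 0.026 rad and angle between the x axis of gauge and the x axis of bar_c, either way round below 0.35 rad and x of gauge in the frame of bar_c between -0.02 and 0.02 m and y of gauge in the frame of bar_c between -0.03 and 0.03 m))), for 0.5 s.
At the end, for the whole second after the job is handed in: The gauge stands released and at rest in the well that matches the measured keyway (one rib 5 mm, two ribs 10 mm, three ribs 15 mm): within 9 mm of the well's centre, its base on the rack's top within 3 mm, upright within 0.06 rad (((horizontal distance between bar_a and measuring_bay below 0.02 m and horizontal distance between gauge and well_one below 0.009 m) or (horizontal distance between bar_b and measuring_bay below 0.02 m and horizontal distance between gauge and well_two below 0.009 m) or (horizontal distance between bar_c and measuring_bay below 0.02 m and horizontal distance between gauge and well_three below 0.009 m)) and z of gauge in the frame of rack between 0.028 and 0.033 m and angle between gauge's own z axis and vertical below 0.06 rad and linear speed of gauge below 0.02 m/s); the robot touches nothing.
It fails at once if the gauge is pressed on a bar with more than 40 N (contact force between gauge and bar_a above 40 N or contact force between gauge and bar_b above 40 N or contact force between gauge and bar_c above 40 N).
It fails at once if a bystander is moved more than 30 mm (distance of any of screwdriver, dish_1, timer from where it was at the start of the episode above 0.03 m).
It also fails if it takes over 67 s, if anything falls off the work surface, if the arm or the gripper's body presses on something with over 40 N, if the wrist force passes 120 N, or if a joint passes its speed limit or range.

## Working session

There is one attempt and no reset: what is moved stays moved. The work goes in short steps, Python scripts to look and compute and a tool call to move; the robot and the scene stay as the last step left them, time stands still between calls to the robot, and variables do not carry over. Pictures are saved under pics/ and viewed, and the job is handed in when it is done.

Besides the shell and the picture viewer there is one more tool, called after "Emit:" in YAML: its name, and indented under it one key for each argument. arm_command: Moves the arm, as the interface text tells. Its arguments: {"type":"object","properties":{"rows":{"type":"array","items":{"type":"array","items":{"type":"number"}}},"claw":{"type":"number"},"grip_force":{"type":"number"}},"required":["rows"]}

```bash
mkdir -p pics; cat > h.py <<'E'
import numpy as np, cv2
from station import sense, get_image, sign_off, cut_out, spot_point, grip_point_offset
def cam(p, s=None):
    if 'T_tool_cam' in p:
        T=np.array(p['T_tool_cam']); R=np.array(s['ee_rot']); t=np.array(s['ee_pos'])
        return R@T[:3,3]+t, R@T[:3,:3]
    return np.array(p['eye']), np.array(p['attitude'])
def ray(p,rc,z,s=None):
    e,A=cam(p,s); K=np.array(p['intrinsics'])
    d=A@np.linalg.inv(K)@np.array([rc[1],rc[0],1.0])
    return e+d*(z-e[2])/d[2]
def proj(p,X,s=None):
    e,A=cam(p,s); K=np.array(p['intrinsics'])
    c=K@(A.T@(np.array(X)-e)); return c[:2]/c[2]
def save(p,n): cv2.imwrite('pics/'+n+'.png',np.array(p['frame']))
E
python3 - <<'E'
from h import *
s=sense(); print({k:np.round(v,3).tolist() for k,v in s.items()}, grip_point_offset)
a=get_image('scene');b=get_image('side')
for n,p in(('scene',a),('side',b)):
    save(p,n+'0'); print(n,np.array(p['eye']).round(3),np.array(p['attitude']).round(3).tolist(),p['intrinsics'])
    for q in ['gauge','rack','fixture','well_one','well_two','well_three','measuring_bay','bar_a','gauge_tip']:
        print(q,[(np.round(r['centre']).tolist(),round(r['confidence'],2)) for r in spot_point(p,q)])
E
```

```text
{'time': 0.0, 'q': [-82.993, 30.282, 82.157, 0.002, 67.689, -10.228], 'qd': [0.01, 0.037, 0.006, -0.012, -0.082, -0.03], 'joint_efforts': [0.002, -44.235, -17.803, -0.0, 0.008, 0.0], 'ee_pos': [0.185, -0.596, 0.2], 'ee_rot': [[-0.0, 0.296, -0.955], [0.002, -0.955, -0.296], [-1.0, -0.002, -0.0]], 'wrist_force': [1.132, 0.213, 0.089], 'ft_torque': [0.01, 0.048, 0.031], 'grip_width': 1.003} 0.0187
scene [-0.036  0.895  0.765] [[-0.796, -0.346, 0.497], [-0.606, 0.468, -0.644], [-0.009, -0.813, -0.582]] [[369.96964245   0.         257.56798291]
 [  0.         369.96964245 185.75974088]
 [  0.           0.           1.        ]]
gauge [([162.0, 337.0], 0.73), ([180.0, 345.0], 0.5)]
rack [([159.0, 311.0], 0.83)]
fixture [([209.0, 256.0], 0.83)]
well_one [([156.0, 320.0], 0.71)]
well_two [([152.0, 308.0], 0.79), ([158.0, 322.0], 0.64), ([158.0, 310.0], 0.29)]
well_three [([146.0, 293.0], 0.96), ([206.0, 256.0], 0.53)]
measuring_bay [([206.0, 255.0], 0.91)]
bar_a [([204.0, 255.0], 0.95), ([172.0, 237.0], 0.72), ([191.0, 276.0], 0.63), ([217.0, 234.0], 0.57)]
gauge_tip []
side [-0.026  0.944  0.568] [[-0.832, -0.252, 0.495], [-0.555, 0.39, -0.735], [-0.008, -0.886, -0.464]] [[439.16594984   0.         247.90032966]
 [  0.         439.16594984 189.68224197]
 [  0.           0.           1.        ]]
gauge [([178.0, 340.0], 0.65), ([158.0, 330.0], 0.51)]
rack [([218.0, 208.0], 0.62), ([161.0, 305.0], 0.59)]
fixture [([213.0, 233.0], 0.72)]
well_one [([158.0, 309.0], 0.57)]
well_two [([150.0, 292.0], 0.73)]
well_three [([148.0, 276.0], 0.86), ([161.0, 304.0], 0.23)]
measuring_bay [([207.0, 232.0], 0.74)]
bar_a [([197.0, 258.0], 0.8), ([208.0, 235.0], 0.59), ([216.0, 206.0], 0.58)]
gauge_tip [([163.0, 304.0], 0.25)]
```

View pics/scene0.png

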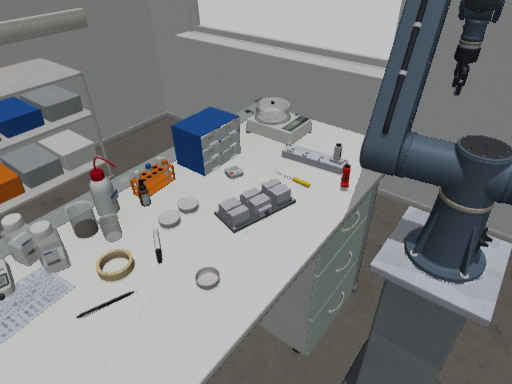

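View pics/side0.png

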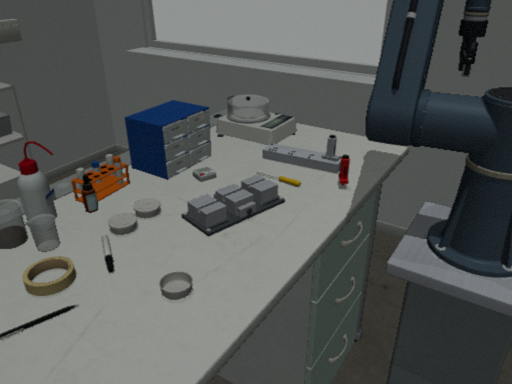

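```bash
python3 - <<'E'
from h import *
for n,(y0,y1,x0,x1) in (('scene',(105,255,180,380)),('side',(105,255,160,360))):
    im=cv2.imread(f'pics/{n}0.png')[y0:y1,x0:x1]; cv2.imwrite(f'pics/{n}0c.png',cv2.resize(im,None,fx=4,fy=4,interpolation=cv2.INTER_CUBIC))
E
```

```text
(no output)
```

View pics/scene0c.png

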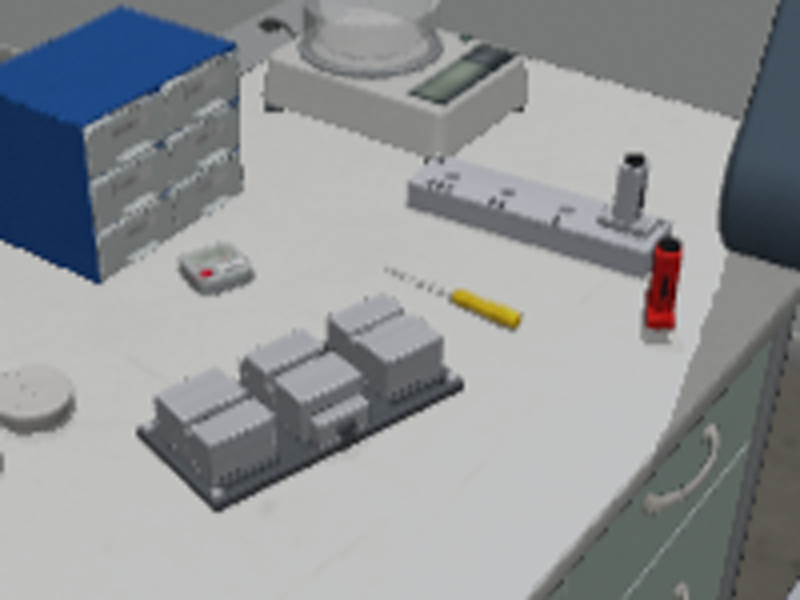

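View pics/side0c.png

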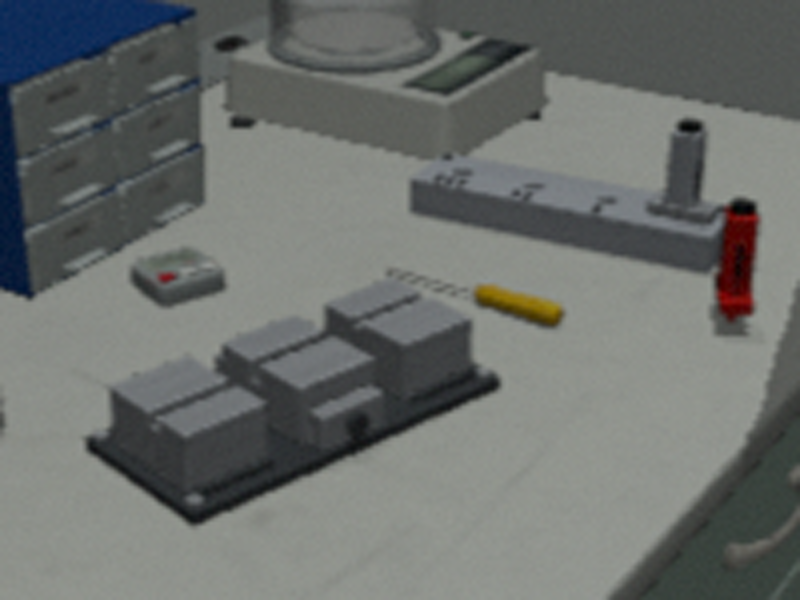

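```bash
python3 - <<'E'
from h import *
for n,pts in (('scene',{'one':(158,322),'two':(152,308),'three':(146,293),'three_c':(148.5,293),'gaugebase':(161,338.5),'red':(184,344),'bay':(206,255),'fix':(209,256),'screw':(181,301)}),('side',{'one':(158,309),'two':(150,292),'three':(148,276),'bay':(207,232),'fix':(213,233)})):
    p=get_image(n)
    for k,v in pts.items():
        z={'bay':.01,'fix':0,'screw':.008,'red':.0}.get(k,.03)
        print(n,k,ray(p,v,z).round(4))
    # corners of plate, rack top
    if n=='scene':
        for k,v,z in (('plateL',(213,215),.01),('plateF',(231,235),.01),('plateR',(200,295),.01),('rkTL',(150,282),.03),('rkNL',(152,282),.03),('rkR',(168,343),.03)): print(k,ray(p,v,z).round(4))
p=get_image('side')
for k,v,z in (('plateL',(215.5,182),.01),('plateF',(235,209),.01),('plateR',(200,284),.01),('gcap',(136,332.5),.104)): print(k,ray(p,v,z).round(4))
E
```

```text
scene one [ 0.5037 -0.2082  0.03  ]
scene two [ 0.5696 -0.2154  0.03  ]
scene three [ 0.6424 -0.2207  0.03  ]
scene three_c [ 0.6315 -0.2038  0.03  ]
scene gaugebase [ 0.4434 -0.2258  0.03  ]
scene red [ 0.3754 -0.1432  0.    ]
scene bay [0.5459 0.155  0.01  ]
scene fix [0.5414 0.1556 0.    ]
scene screw [ 0.5025 -0.0581  0.008 ]
plateL [0.6264 0.2591 0.01  ]
plateF [0.521  0.2855 0.01  ]
plateR [0.4586 0.0505 0.01  ]
rkTL [ 0.66   -0.1682  0.03  ]
rkNL [ 0.6512 -0.1553  0.03  ]
rkR [ 0.4079 -0.192   0.03  ]
side one [ 0.5063 -0.182   0.03  ]
side two [ 0.5805 -0.21    0.03  ]
side three [ 0.6318 -0.197   0.03  ]
side bay [0.55   0.1619 0.01  ]
side fix [0.5405 0.1713 0.    ]
plateL [0.6292 0.2632 0.01  ]
plateF [0.5195 0.2952 0.01  ]
plateR [0.457 0.058 0.01 ]
gcap [ 0.4481 -0.2105  0.104 ]
```

```bash
python3 - <<'E'
from h import *
p=get_image('wrist');print(np.array(p['T_tool_cam']).round(3),np.array(p['intrinsics']).round(1));print(sense()['time'])
E
```

```text
[[ 0.002 -0.268  0.963 -0.173]
 [ 1.     0.    -0.002 -0.   ]
 [ 0.     0.963  0.268 -0.068]
 [ 0.     0.     0.     1.   ]] [[296.    0.  261. ]
 [  0.  296.  190.8]
 [  0.    0.    1. ]]
1.2
```

Emit:
arm_command:
  rows:
    - [-4,-23,-34.6,0.02]
    - [-4,-23,-34.6,0]
    - [-4,-23,-34.6,0]
    - [-4,-23,-34.6,0]
    - [-4,-23,-34.6,0]
    - [-4,-23,-34.6,0]
    - [-4,-23,-34.6,0]
    - [-4,-23,-34.6,0]
    - [-4,-23,-34.6,0]
    - [-4,-23,-34.6,0]
    - [-4,-23,-34.6,0]
    - [-4,-23,-34.6,0]
    - [0,0,0,0.1]
    - [0,0,0,0.1]
    - [0,0,0,0]
    - [0,0,0,0]

```text
time: 3.2
ee_pos: [0.507, -0.2162, 0.2493]
ee_rot: [[0.0, 0.082, -0.997], [0.0, -0.997, -0.082], [-1.0, -0.0, -0.0]]
wrist_force: [-0.5, -0.0, -0.1]
grip_width: 1.0
```

```bash
python3 - <<'E'
from h import *
s=sense();p=get_image('wrist');save(p,'w1');print(s['ee_pos'],np.round(s['ee_rot'],3))
for q in ['gauge','rack','well_one','well_two','well_three','gauge_tip']:
    for r in spot_point(p,q): print(q,np.round(r['centre'],1).tolist(),round(r['confidence'],2),ray(p,r['centre'],.03,s).round(4))
E
```

```text
[ 0.50695162 -0.21620013  0.24934075] [[ 0.     0.082 -0.997]
 [ 0.    -0.997 -0.082]
 [-1.    -0.    -0.   ]]
gauge [202.5, 258.6] 0.73 [ 0.4487 -0.2168  0.03  ]
gauge [247.4, 193.4] 0.65 [ 0.3727 -0.1278  0.03  ]
rack [131.6, 254.0] 0.68 [ 0.5448 -0.2031  0.03  ]
well_one [160.2, 256.3] 0.82 [ 0.5076 -0.209   0.03  ]
well_two [110.4, 254.6] 0.96 [ 0.5715 -0.2019  0.03  ]
well_two [205.7, 258.2] 0.56 [ 0.444  -0.2166  0.03  ]
well_three [59.0, 252.9] 0.65 [ 0.6318 -0.1952  0.03  ]
```

View pics/w1.png

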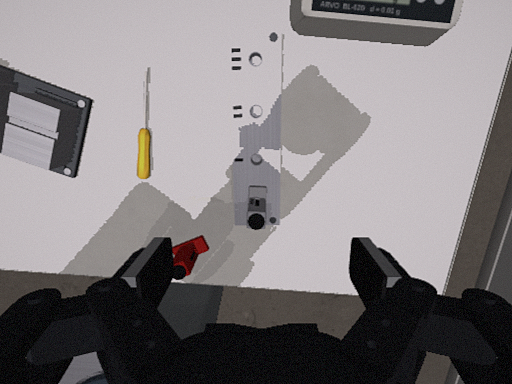

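```bash
python3 - <<'E'
from h import *
im=cv2.imread('pics/w1.png')[20:240,170:330]; cv2.imwrite('pics/w1c.png',cv2.resize(im,None,fx=3.6,fy=3.6,interpolation=cv2.INTER_CUBIC)[:600*2][:, :])
E
```

```text
(no output)
```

View pics/w1c.png

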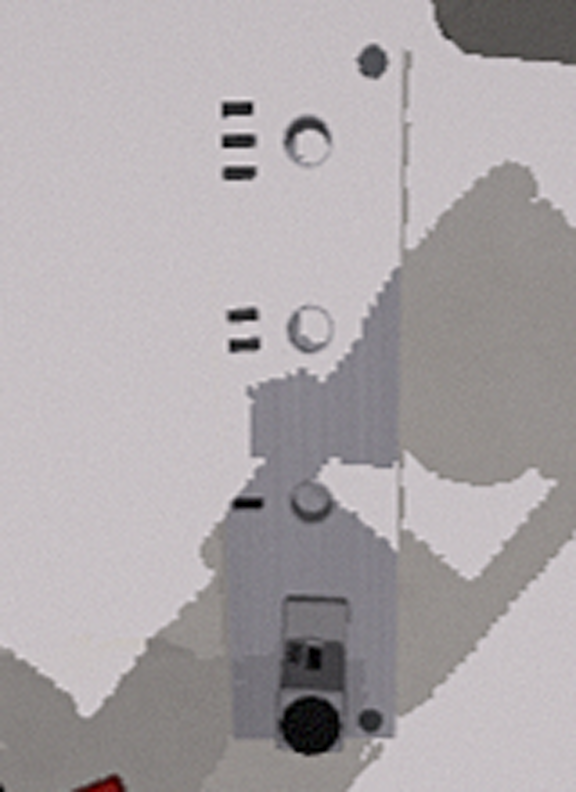

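```bash
python3 - <<'E'
from h import *
s=sense();p=get_image('wrist')
P={k:ray(p,v,z,s) for k,v,z in (('3',(59.2,255.6),.03),('2',(111.4,256.4),.03),('1',(159.2,256.7),.03),('capB',(221,256.3),.104),('e0',(35,283),.03),('e1',(225,279.7),.03))}
for k,v in P.items(): print(k,v.round(4))
a,b=P['1'],P['3'];d=b-a;print(np.degrees(np.arctan2(d[1],d[0])),np.linalg.norm(d)); d=P['e0']-P['e1'];print(np.degrees(np.arctan2(d[1],d[0])))
y=np.arctan2((b-a)[1],(b-a)[0]); c=(P['1']+P['2'])/2; print('home',P['2']-np.array([np.cos(y),np.sin(y),0])*.124)
R=np.array(s['ee_rot']);print('grip now',s['ee_pos'])
E
```

```text
3 [ 0.6319 -0.1987  0.03  ]
2 [ 0.5705 -0.2044  0.03  ]
1 [ 0.5091 -0.2095  0.03  ]
capB [ 0.4502 -0.2147  0.104 ]
e0 [ 0.6612 -0.2294  0.03  ]
e1 [ 0.4177 -0.2492  0.03  ]
5.011341450835708 0.12330101663355257
4.655254052316888
home [ 0.44694823 -0.21521379  0.03      ]
grip now [ 0.50698318 -0.21622344  0.24932193]
```

Emit:
arm_command:
  rows:
    - [10,-1,10,0]
    - [10,-1,10,0]
    - [20,-1,10,0]
    - [20,-1,10,0]
    - [20,-1,10,0]
    - [20,-1,10,0]
    - [15,0,0,0]
    - [0,0,0,0]
    - [0,0,0,0]

```text
time: 4.72
ee_pos: [0.4467, -0.2151, 0.1345]
ee_rot: [[0.0, 0.081, -0.997], [-0.0, -0.997, -0.081], [-1.0, 0.0, -0.0]]
wrist_force: [-0.2, -0.1, 0.2]
grip_width: 1.0
```

```bash
python3 - <<'E'
from h import *
s=sense();p=get_image('wrist');save(p,'w2');print(s['time'],s['ee_pos'],np.round(s['ee_rot'],3))
for q in ['gauge','gauge_tip']:
    for r in spot_point(p,q): print(q,np.round(r['centre'],1).tolist(),round(r['confidence'],2),ray(p,r['centre'],.03,s).round(4))
E
```

```text
4.725 [ 0.44666078 -0.21510323  0.13450717] [[ 0.     0.081 -0.997]
 [-0.    -0.997 -0.081]
 [-1.     0.    -0.   ]]
gauge [244.5, 167.2] 0.97 [ 0.3729 -0.124   0.03  ]
gauge [178.7, 261.5] 0.7 [ 0.4496 -0.2147  0.03  ]
```

View pics/w2.png

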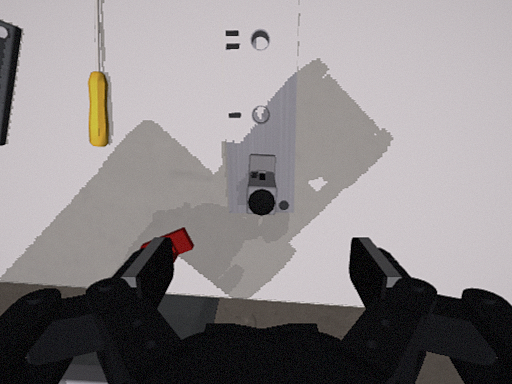

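```bash
python3 - <<'E'
from h import *
s=sense();p=get_image('wrist')
print(ray(p,(202,261.5),.104,s), ray(p,(39.5,260),.03,s), ray(p,(114.5,261),.03,s),ray(p,(156,262),.04,s)) 
E
```

```text
[ 0.45017436 -0.21493656  0.104     ] [ 0.57131879 -0.20389497  0.03      ] [ 0.50967961 -0.20972269  0.03      ] [ 0.47354127 -0.21355661  0.04      ]
```

Emit:
arm_command:
  rows:
    - [15,0,-2,0]
    - [15,0,0,0]
    - [15,0,0,0]
    - [15,0,0,0]
    - [12,0,0,0]
    - [9,0,0,0]
    - [0,0,0,0]

```text
time: 5.8
ee_pos: [0.4484, -0.2145, 0.0526]
ee_rot: [[-0.001, 0.081, -0.997], [0.001, -0.997, -0.081], [-1.0, -0.001, 0.001]]
wrist_force: [0.6, -0.6, -0.1]
grip_width: 0.997
```

Emit:
arm_command:
  rows:
    - [0,0,0,0]
    - [0,0,0,0]
    - [0,0,0,0]
    - [0,0,0,0]
    - [0,0,0,0]
    - [0,0,0,0]
  claw: 255
  grip_force: 50

```text
time: 6.55
ee_pos: [0.449, -0.2151, 0.0539]
ee_rot: [[0.001, 0.081, -0.997], [-0.001, -0.997, -0.081], [-1.0, 0.001, -0.001]]
wrist_force: [-0.3, 0.1, 5.5]
grip_width: 0.242
```

```bash
python3 - <<'E'
from h import *
s=sense();p=get_image('wrist');save(p,'w3');print(s['time'],s['ee_pos'],s['grip_width'],s['wrist_force'],s['ft_torque'])
E
```

```text
6.55 [ 0.44896738 -0.21506241  0.05389513] 0.2424245697708895 [-0.25861256  0.09217303  5.49097261] [ 0.05523204  0.11399894 -0.02321946]
```

View pics/w3.png

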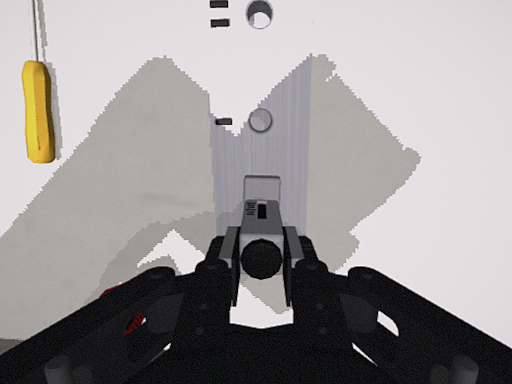

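Emit:
arm_command:
  rows:
    - [-5,0,0,0]
    - [-15,0,0,0]
    - [-25,0,0,0]
    - [-25,0,0,0]
    - [-25,0,0,0]
    - [-25,-8,0,0]
    - [-15,-24,-5,0]
    - [-11,-36,-5,0]
    - [0,-36,-5,0]
    - [0,-36,-5,0]
    - [0,-36,-5,0]
    - [0,-36,-5,0]
    - [0,-36,-5,0]
    - [0,-36,-5,0]
    - [0,-36,-5,0]
    - [0,-24,-5,0]
    - [0,-18,-3,0]
    - [0,0,0,0.115]
    - [0,0,0,0.115]
    - [0,0,0,0.115]

```text
time: 9.1
ee_pos: [0.4715, 0.1504, 0.1996]
ee_rot: [[-0.001, -0.264, -0.964], [-0.0, -0.964, 0.264], [-1.0, 0.0, 0.001]]
wrist_force: [-0.3, -0.1, -3.5]
grip_width: 0.242
```

Emit:
arm_command:
  rows:
    - [0,0,0,0]
    - [0,0,0,0]

```text
time: 9.35
ee_pos: [0.472, 0.1503, 0.1995]
ee_rot: [[-0.0, -0.26, -0.966], [-0.0, -0.966, 0.26], [-1.0, 0.0, 0.0]]
wrist_force: [-0.2, 0.1, -3.8]
grip_width: 0.242
```

```bash
python3 - <<'E'
from h import *
s=sense();p=get_image('wrist');save(p,'w4');print(s['time'],s['ee_pos'],s['grip_width'],s['wrist_force'],np.round(s['ee_rot'],3))
for q in ['fixture','bar_a','measuring_bay']:
    for r in spot_point(p,q): print(q,np.round(r['centre'],1).tolist(),round(r['confidence'],2),ray(p,r['centre'],.01,s).round(4))
E
```

```text
9.35 [0.47204105 0.15025213 0.19951585] 0.2417058416452888 [-0.20720302  0.05951429 -3.78253256] [[-0.    -0.26  -0.966]
 [-0.    -0.966  0.26 ]
 [-1.     0.     0.   ]]
bar_a [107.1, 312.3] 0.7 [0.5233 0.0747 0.01  ]
bar_a [103.0, 239.0] 0.66 [0.5502 0.1567 0.01  ]
bar_a [104.3, 167.5] 0.63 [0.5706 0.2383 0.01  ]
```

View pics/w4.png

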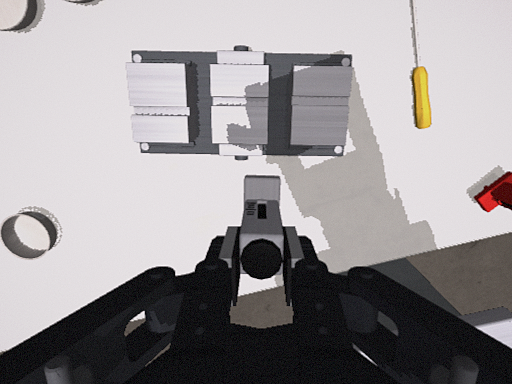

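```bash
python3 - <<'E'
from h import *
im=cv2.imread('pics/w4.png')[40:165,120:360]; cv2.imwrite('pics/w4c.png',cv2.resize(im,None,fx=3.3,fy=3.3,interpolation=cv2.INTER_CUBIC))
im=cv2.imread('pics/w4.png')[45:165,205:280]; cv2.imwrite('pics/w4d.png',cv2.resize(im,None,fx=5,fy=5,interpolation=cv2.INTER_CUBIC))
E
```

```text
(no output)
```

View pics/w4c.png

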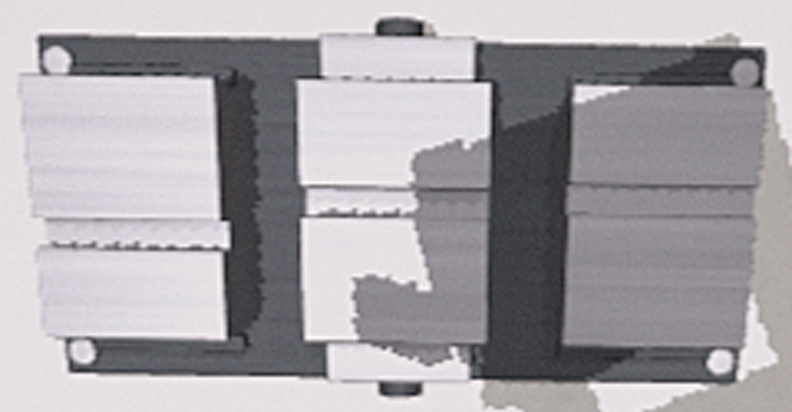

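View pics/w4d.png

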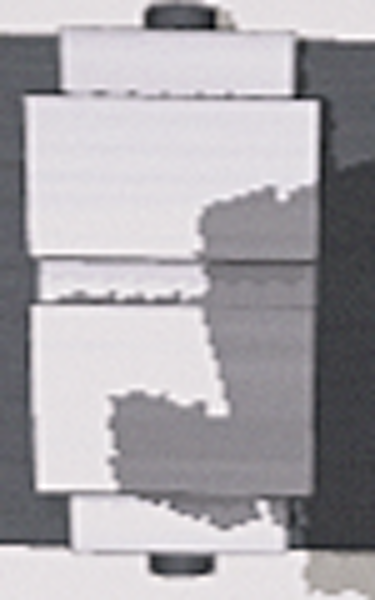

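```bash
python3 - <<'E'
from h import *
s=sense();p=get_image('wrist')
f=lambda x,y: ray(p,(45+(y)/5-0.4,205+x/5-0.4),.05,s)
TL,TR,BL,BR=[f(*a) for a in((25,97),(322,98),(37,493),(312,493))]
gu0,gu1,gl0,gl1=[f(*a) for a in((33,258),(318,261),(35,303),(316,304))]
c=(TL+TR+BL+BR)/4; print('c',c, TL,TR,BL,BR)
print(np.linalg.norm(TL-TR),np.linalg.norm(BL-BR),np.linalg.norm(TL-BL),np.linalg.norm(TR-BR))
ang=lambda d:np.degrees(np.arctan2(d[1],d[0]))
print('x dir',ang(TL-BL),ang(TR-BR),'y dir-90',ang(TL-TR)-90,ang(BL-BR)-90, ang(gu0-gu1)-90,ang(gl0-gl1)-90)
g=(gu0+gu1+gl0+gl1)/4; th=np.radians((ang(TL-BL)+ang(TR-BR))/2)
ex=np.array([np.cos(th),np.sin(th),0]); ey=np.array([-ex[1],ex[0],0])
print('groove off x',(g-c)@ex,'w',((gu0+gu1)/2-(gl0+gl1)/2)@ex,'groove centre target',c+ex*((g-c)@ex))
# gauge front edge of base in view
R=np.array(s['ee_rot'])
for rc in ((176.5,245),(176.5,280),(258,261.5)):
  for z in (.186,.25): pass
print(ang(R[:,1]),ang(-R[:,2]))
T=np.array(s['ee_pos'])
for rc,dz in (((176.5,262),-.0135),((258,261.5),.0505)):
  r=ray(p,rc,T[2]+dz,s); print((R.T@(r-T)).round(4))
E
```

```text
c [0.54699104 0.15413374 0.05      ] [0.59299906 0.17202737 0.05      ] [0.57716816 0.11423971 0.05      ] [0.51665315 0.19383093 0.05      ] [0.50114378 0.13643694 0.05      ]
0.05991687590304684 0.059452587618277264 0.07939832203216061 0.07919863279394444
x dir -15.938758712857371 -16.27649549290481 y dir-90 -15.320280275657638 -15.121663772405427 -15.708717185727437 -15.327352250553162
groove off x 0.004105396230443542 w 0.008769841441337833 groove centre target [0.55093527 0.15299473 0.05      ]
-105.10852498765192 -15.108525007799015
[ 0.0135  0.0001 -0.0257]
[-0.0505 -0.0002 -0.0021]
```

Emit:
arm_command:
  rows:
    - [5,-3,-10,0.008]
    - [5,-4,-13,0]
    - [10,-4,-13,0]
    - [15,-4,-13,0]
    - [15,-4,-13,0]
    - [15,-4,-12.5,0]
    - [12,0,0,0]
    - [12,0,0,0]
    - [7,0,0,0]
    - [4,0,0,0]
    - [0,0,0,0]
    - [0,0,0,0]

```text
time: 11.1
ee_pos: [0.5506, 0.1525, 0.0998]
ee_rot: [[0.001, -0.269, -0.963], [0.0, -0.963, 0.269], [-1.0, -0.0, -0.001]]
wrist_force: [-0.4, -0.1, -3.1]
grip_width: 0.246
```

```bash
python3 - <<'E'
from h import *
s=sense();p=get_image('wrist');save(p,'w5');print(s['time'],s['ee_pos'],s['grip_width'],s['wrist_force'],np.round(s['ee_rot'],3))
im=np.array(p['frame'])[60:270,180:340]; cv2.imwrite('pics/w5c.png',cv2.resize(im,None,fx=2.85*1.3,fy=2.85*1.3,interpolation=cv2.INTER_CUBIC)[:600*2])
for n in('scene','side'):
    q=get_image(n); u=proj(q,[.551,.153,.06]).astype(int); im=np.array(q['frame'])[u[1]-60:u[1]+40,u[0]-65:u[0]+65]; cv2.imwrite(f'pics/{n}5c.png',cv2.resize(im,None,fx=6,fy=6,interpolation=cv2.INTER_CUBIC))
E
```

```text
11.1 [0.55061287 0.15252207 0.09981794] 0.24557674991651923 [-0.37362532 -0.06804604 -3.05359331] [[ 0.001 -0.269 -0.963]
 [ 0.    -0.963  0.269]
 [-1.    -0.    -0.001]]
```

View pics/w5c.png

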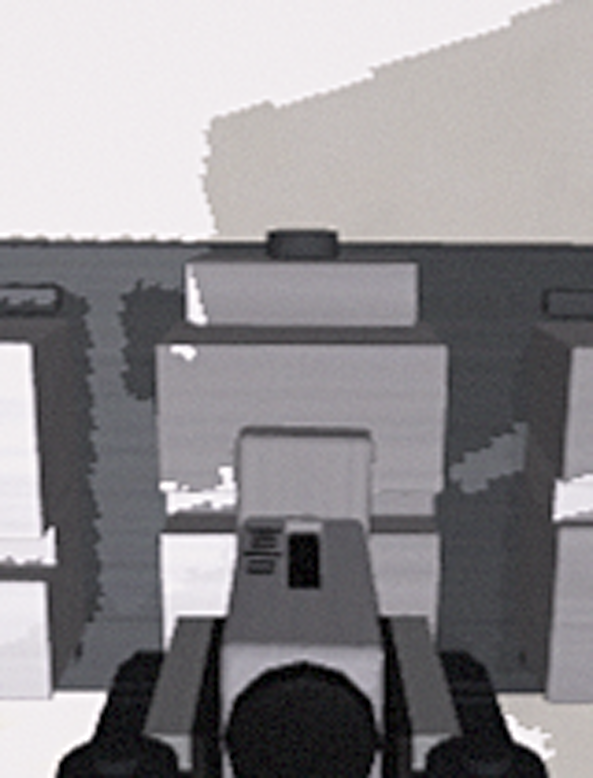

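View pics/side5c.png

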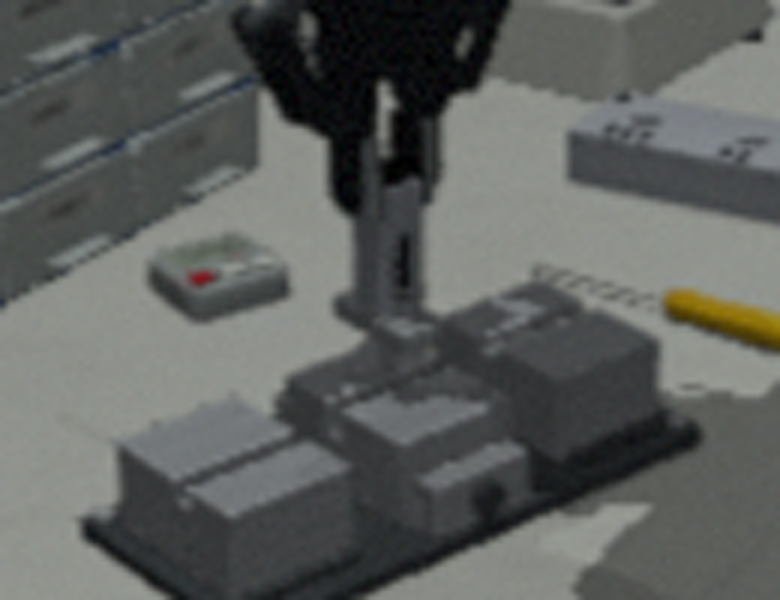

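```bash
python3 - <<'E'
from h import *
s=sense();p=get_image('wrist'); T=np.array(s['ee_pos']);R=np.array(s['ee_rot'])
def t(y,z,x=300):
  r=ray(p,(60+y/3.705-.4,180+x/3.705-.4),z,s); return (R.T@(r-T)).round(4)[1:], r.round(4)
print('far edge',t(345,.05)); print('groove+',t(486,.05)); print('groove-',t(532,.05))
z0=T[2]-.0235
print('base bottom front',t(428,z0),'base top front',t(437,z0+.01),'cap',t(740,z0+.074))
E
```

```text
far edge (array([-0.0009, -0.0357]), array([0.5853, 0.1437, 0.05  ]))
groove+ (array([-0.0009, -0.006 ]), array([0.5566, 0.1518, 0.05  ]))
groove- (array([-0.0009,  0.0042]), array([0.5468, 0.1545, 0.05  ]))
base bottom front (array([-0.0008, -0.0243]), array([0.5742, 0.1467, 0.0763])) base top front (array([-0.0008, -0.025 ]), array([0.5748, 0.1465, 0.0863])) cap (array([-0.0006, -0.0014]), array([0.5521, 0.1527, 0.1503]))
```

Emit:
arm_command:
  rows:
    - [3,0,-0.5,0]
    - [3,0,0,0]
    - [3,0,0,0]
    - [2,0,0,0]
    - [1,0,0,0]
    - [0,0,0,0]
    - [0,0,0,0]

```text
time: 12.18
ee_pos: [0.5508, 0.1523, 0.0874]
ee_rot: [[0.0, -0.269, -0.963], [0.0, -0.963, 0.269], [-1.0, -0.0, -0.0]]
wrist_force: [1.0, -0.4, -3.2]
grip_width: 0.242
```

Emit:
arm_command:
  rows:
    - [1,0,0,0]
    - [1,0,0,0]
    - [1,0,0,0]
    - [0,0,0,0]
    - [0,0,0,0]

```text
time: 12.8
ee_pos: [0.5508, 0.1524, 0.0843]
ee_rot: [[-0.0, -0.269, -0.963], [0.0, -0.963, 0.269], [-1.0, -0.0, 0.0]]
wrist_force: [-0.6, 0.5, -3.2]
grip_width: 0.24
```

Tip is about 7 mm below the bar's top with no force: already deeper than 5 mm. Continue.

Emit:
arm_command:
  rows:
    - [1,0,0,0]
    - [1,0,0,0]
    - [1,0,0,0]
    - [0,0,0,0]
    - [0,0,0,0]

```text
time: 13.42
ee_pos: [0.5508, 0.1523, 0.0813]
ee_rot: [[0.0, -0.269, -0.963], [-0.0, -0.963, 0.269], [-1.0, -0.0, -0.0]]
wrist_force: [0.9, -0.4, -3.4]
grip_width: 0.243
```

Emit:
arm_command:
  rows:
    - [1,0,0,0]
    - [1,0,0,0]
    - [0,0,0,0]
    - [0,0,0,0]

```text
time: 13.92
ee_pos: [0.5508, 0.1523, 0.0793]
ee_rot: [[0.0, -0.269, -0.963], [0.0, -0.963, 0.269], [-1.0, -0.0, -0.0]]
wrist_force: [0.7, -0.4, -3.2]
grip_width: 0.242
```

Emit:
arm_command:
  rows:
    - [1,0,0,0]
    - [1,0,0,0]
    - [1,0,0,0]
    - [0,0,0,0]
    - [0,0,0,0]

```text
time: 14.55
ee_pos: [0.5509, 0.1523, 0.0765]
ee_rot: [[0.0, -0.269, -0.963], [-0.0, -0.963, 0.269], [-1.0, -0.0, -0.0]]
wrist_force: [-0.3, -0.2, -0.1]
grip_width: 0.243
```

Emit:
arm_command:
  rows:
    - [1,0,0,0]
    - [1,0,0,0]
    - [0,0,0,0]
    - [0,0,0,0]

```text
time: 15.05
ee_pos: [0.5509, 0.1523, 0.0744]
ee_rot: [[0.0, -0.269, -0.963], [0.0, -0.963, 0.269], [-1.0, -0.0, -0.0]]
wrist_force: [0.3, 0.2, -0.2]
grip_width: 0.242
```

Emit:
arm_command:
  rows:
    - [0.5,0,0,0]
    - [0.5,0,0,0]
    - [0,0,0,0]
    - [0,0,0,0]

```text
time: 15.55
ee_pos: [0.5509, 0.1524, 0.0739]
ee_rot: [[0.001, -0.269, -0.963], [0.0, -0.963, 0.269], [-1.0, -0.0, -0.0]]
wrist_force: [-1.7, -0.6, 5.7]
grip_width: 0.245
```

Emit:
arm_command:
  rows:
    - [0.4,0,0,0]
    - [0,0,0,0]
    - [0,0,0,0]
    - [0,0,0,0]
    - [0,0,0,0]
    - [0,0,0,0]
    - [0,0,0,0]
    - [0,0,0,0]

```text
time: 16.55
ee_pos: [0.5509, 0.1524, 0.0739]
ee_rot: [[0.001, -0.269, -0.963], [0.0, -0.963, 0.269], [-1.0, -0.0, -0.001]]
wrist_force: [-1.9, -0.4, 8.0]
grip_width: 0.242
```

```bash
python3 - <<'E'
from h import *
s=sense();p=get_image('wrist');save(p,'w6');print(s['time'],s['ee_pos'],s['grip_width'],s['wrist_force'],s['ft_torque'],np.round(s['ee_rot'],4))
im=np.array(p['frame'])[150:280,180:340]; cv2.imwrite('pics/w6c.png',cv2.resize(im,None,fx=4.5,fy=4.5,interpolation=cv2.INTER_CUBIC))
q=get_image('side'); u=proj(q,[.551,.153,.06]).astype(int); im=np.array(q['frame'])[u[1]-50:u[1]+50,u[0]-65:u[0]+65]; cv2.imwrite('pics/side6c.png',cv2.resize(im,None,fx=6,fy=6,interpolation=cv2.INTER_CUBIC))
E
```

```text
16.55 [0.55089223 0.15239234 0.07394843] 0.2417816486602411 [-1.9391742  -0.3969538   8.02765495] [-0.102768    0.37953561  0.00527431] [[ 7.000e-04 -2.688e-01 -9.632e-01]
 [ 0.000e+00 -9.632e-01  2.688e-01]
 [-1.000e+00 -2.000e-04 -7.000e-04]]
```

View pics/w6c.png

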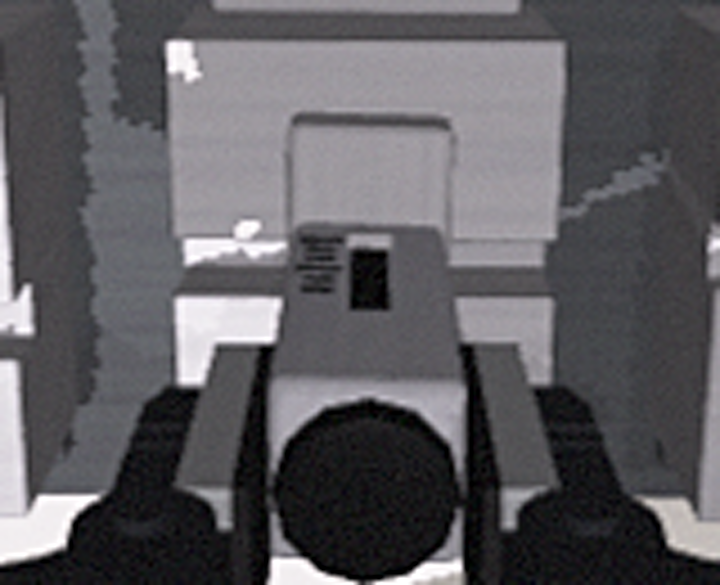

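View pics/side6c.png

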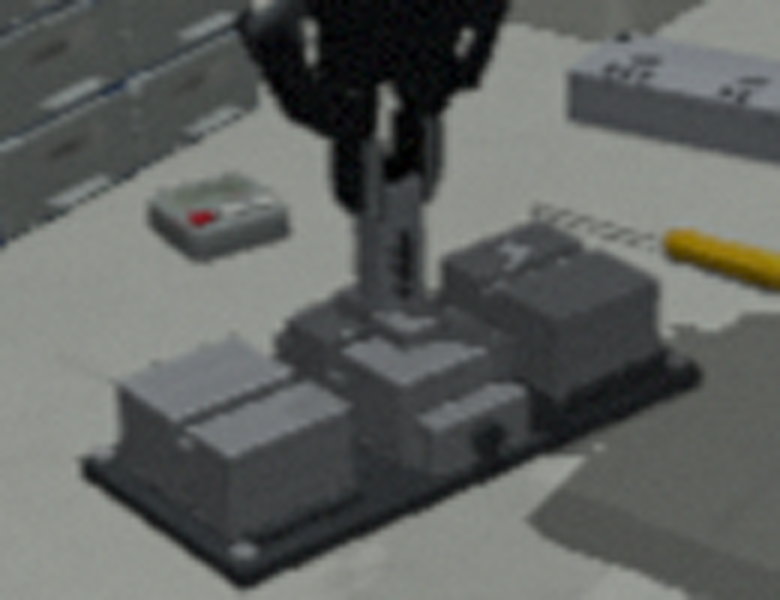

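Emit:
arm_command:
  rows:
    - [0.7,0,0,0]
    - [0,0,0,0]
    - [0,0,0,0]
    - [0,0,0,0]
    - [0,0,0,0]
    - [0,0,0,0]
    - [0,0,0,0]
    - [0,0,0,0]

```text
time: 17.65
ee_pos: [0.5509, 0.1524, 0.0739]
ee_rot: [[0.001, -0.269, -0.963], [-0.0, -0.963, 0.269], [-1.0, -0.0, -0.001]]
wrist_force: [-2.6, -1.0, 10.8]
grip_width: 0.239
```

```bash
python3 - <<'E'
from h import *
s=sense();print(s['time'],s['ee_pos'],s['wrist_force'],s['ft_torque'])
p=get_image('wrist');save(p,'w7')
E
```

```text
17.65 [0.55088117 0.152425   0.07390674] [-2.55377445 -0.99407293 10.78927341] [-0.11113183  0.56689044 -0.05005247]
```

```bash
python3 - <<'E'
from h import *
for n in ('w3','w4','w5','w6','w7'):
    im=cv2.imread(f'pics/{n}.png',0).astype(np.float32)
    # vertical gradient profile along base columns 250-274 rows 168-186
    g=np.abs(np.diff(im[168:190,252:272].mean(1))); 
    ge=(np.diff(im[168:190,252:272].mean(1)))
    print(n,'base',im[170:186,252:272].mean(1).round(0).astype(int).tolist())
    print('  col',im[196:206,270:276].mean(1).round(0).astype(int).tolist(),'cap',im[232:244,258:266].mean(1).round(0).astype(int).tolist())
    print('  left-right base', im[185:195,238:252].mean(0).round(0).astype(int).tolist(), im[185:195,274:288].mean(0).round(0).astype(int).tolist())
E
```

```text
w3 base [155, 154, 155, 156, 163, 102, 66, 69, 117, 132, 140, 142, 141, 140, 141, 141]
  col [140, 141, 143, 141, 94, 78, 78, 81, 79, 80] cap [78, 84, 104, 130, 140, 146, 122, 48, 2, 7, 8, 21]
  left-right base [152, 150, 150, 154, 153, 122, 102, 129, 140, 142, 142, 140, 139, 138] [138, 141, 143, 142, 135, 116, 136, 157, 154, 152, 152, 154, 155, 158]
w4 base [226, 226, 227, 230, 237, 134, 61, 72, 120, 135, 138, 140, 140, 139, 139, 140]
  col [138, 139, 142, 133, 90, 76, 78, 79, 80, 80] cap [78, 86, 107, 133, 141, 154, 117, 41, 4, 8, 12, 25]
  left-right base [226, 226, 227, 228, 234, 198, 119, 123, 138, 141, 141, 138, 137, 137] [136, 138, 142, 141, 131, 112, 194, 235, 228, 226, 226, 226, 227, 228]
w5 base [154, 153, 151, 151, 157, 102, 75, 80, 132, 148, 154, 154, 154, 154, 154, 154]
  col [154, 153, 156, 148, 99, 84, 88, 90, 90, 88] cap [87, 95, 117, 146, 157, 169, 130, 48, 6, 12, 13, 26]
  left-right base [178, 197, 224, 232, 219, 152, 113, 140, 153, 155, 156, 153, 152, 152] [150, 154, 156, 157, 148, 130, 141, 158, 155, 152, 153, 152, 153, 154]
w6 base [155, 154, 152, 152, 160, 108, 76, 79, 130, 146, 155, 155, 154, 154, 154, 154]
  col [153, 154, 156, 158, 106, 84, 88, 88, 89, 88] cap [87, 96, 117, 144, 156, 168, 142, 56, 4, 10, 13, 29]
  left-right base [153, 152, 154, 154, 157, 129, 110, 140, 152, 156, 156, 154, 153, 153] [150, 153, 156, 157, 149, 134, 139, 152, 155, 154, 154, 154, 154, 154]
w7 base [154, 154, 153, 151, 160, 111, 77, 76, 128, 146, 154, 155, 154, 154, 154, 154]
  col [153, 154, 155, 162, 106, 84, 88, 88, 88, 89] cap [88, 95, 114, 144, 155, 169, 140, 55, 2, 8, 10, 27]
  left-right base [154, 154, 153, 153, 157, 131, 113, 140, 152, 156, 156, 153, 153, 152] [150, 153, 157, 158, 149, 136, 138, 151, 154, 154, 154, 154, 155, 154]
```

Emit:
arm_command:
  rows:
    - [-4,0,0,0]
    - [-10,0,0,0]
    - [-20,0,0,0]
    - [-25,0,0,0]
    - [-25,0,0,0]
    - [-25,10,-4,0]
    - [-18,22,-8,0]
    - [0,34,-12.5,0]
    - [0,34,-12.5,0]
    - [0,34,-12.5,0]
    - [0,34,-12.5,0]
    - [0,34,-12.5,0]
    - [0,34,-12.5,0]
    - [0,34,-12.5,0]
    - [0,34,-12.5,0]
    - [0,20,-7,0]
    - [0,10,-4,0]
    - [0,0,0,-0.119]
    - [0,0,0,-0.119]
    - [0,0,0,-0.119]

```text
time: 20.2
ee_pos: [0.5791, -0.201, 0.199]
ee_rot: [[-0.001, 0.09, -0.996], [0.001, -0.996, -0.09], [-1.0, -0.001, 0.001]]
wrist_force: [-0.4, -0.1, -3.7]
grip_width: 0.241
```

Emit:
arm_command:
  rows:
    - [0,0,0,0]
    - [0,0,0,0]

```text
time: 20.45
ee_pos: [0.5793, -0.2017, 0.1991]
ee_rot: [[-0.0, 0.084, -0.996], [0.001, -0.996, -0.084], [-1.0, -0.001, 0.0]]
wrist_force: [-0.2, 0.6, -3.6]
grip_width: 0.246
```

```bash
python3 - <<'E'
from h import *
s=sense();p=get_image('wrist');save(p,'w8');print(s['time'],s['ee_pos'],s['grip_width'],s['wrist_force'],np.round(s['ee_rot'],3))
for q in ['well_three','well_two','well_one','rack']:
    for r in spot_point(p,q): print(q,np.round(r['centre'],1).tolist(),round(r['confidence'],2),ray(p,r['centre'],.03,s).round(4))
sc=get_image('scene'); print(ray(sc,(142.5,288.7),0))
E
```

```text
20.45 [ 0.57934589 -0.20165682  0.19914905] 0.24623103766319818 [-0.22889452  0.59972082 -3.61700166] [[-0.     0.084 -0.996]
 [ 0.001 -0.996 -0.084]
 [-1.    -0.001  0.   ]]
well_three [211.6, 264.7] 0.62 [ 0.5262 -0.2098  0.03  ]
well_three [122.8, 261.3] 0.59 [ 0.6314 -0.1968  0.03  ]
well_two [175.4, 261.6] 0.83 [ 0.571  -0.2022  0.03  ]
[ 0.7010879  -0.28070236  0.        ]
```

View pics/w8.png

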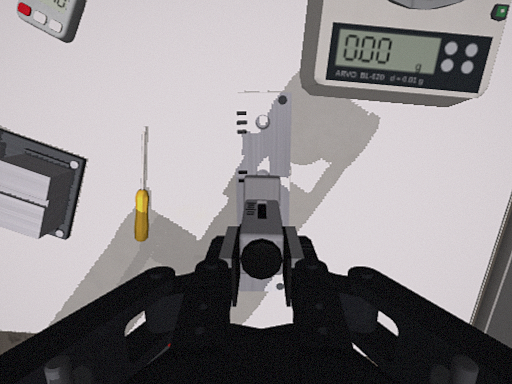

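```bash
python3 - <<'E'
from h import *
s=sense();p=get_image('wrist'); T=np.array(s['ee_pos']);R=np.array(s['ee_rot'])
im=np.array(p['frame'])[85:195,220:310]; cv2.imwrite('pics/w8c.png',cv2.resize(im,None,fx=5,fy=5,interpolation=cv2.INTER_CUBIC))
for rc in ((122,263),(174.5,262)): r=ray(p,rc,.03,s); print(r,R.T@(r-T))
for z in(.05,.08): print(ray(p,(80,312),z,s),ray(p,(104,470),z,s))
E
```

```text
[ 0.6325702  -0.19942183  0.03      ] [ 0.16922656  0.00154051 -0.05321523]
[ 0.57225208 -0.20343174  0.03      ] [0.16922717 0.00044692 0.00722614]
[ 0.67933364 -0.24554617  0.05      ] [ 0.66979607 -0.41263536  0.05      ]
[ 0.67636024 -0.24097417  0.08      ] [ 0.66771171 -0.39248812  0.08      ]
```

View pics/w8c.png

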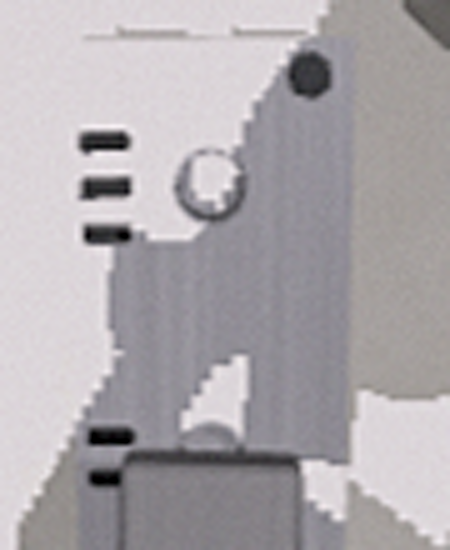

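Emit:
arm_command:
  rows:
    - [0,0.2,-8,0]
    - [5,0.2,-11,0]
    - [15,0.2,-11,0]
    - [20,0.2,-11,0]
    - [20,0.2,-11,0]
    - [20,0.2,0,0]
    - [15,0,0,0]
    - [10,0,0,0]
    - [5,0,0,0]
    - [0,0,0,0]
    - [0,0,0,0]

```text
time: 22.18
ee_pos: [0.6319, -0.1995, 0.0901]
ee_rot: [[0.001, 0.085, -0.996], [-0.001, -0.996, -0.085], [-1.0, 0.001, -0.001]]
wrist_force: [-0.1, -0.1, -3.2]
grip_width: 0.242
```

```bash
python3 - <<'E'
from h import *
s=sense();p=get_image('wrist');save(p,'w9');print(s['time'],s['ee_pos'],s['wrist_force'],np.round(s['ee_rot'],3))
im=np.array(p['frame'])[80:270,170:350]; cv2.imwrite('pics/w9c.png',cv2.resize(im,None,fx=3.1,fy=3.1,interpolation=cv2.INTER_CUBIC))
q=get_image('side'); u=proj(q,[.632,-.199,.06]).astype(int); im=np.array(q['frame'])[u[1]-50:u[1]+50,u[0]-65:u[0]+65]; cv2.imwrite('pics/side9c.png',cv2.resize(im,None,fx=6,fy=6,interpolation=cv2.INTER_CUBIC))
E
```

```text
22.175 [ 0.63187819 -0.19954341  0.09005689] [-0.08079395 -0.05852132 -3.23626693] [[ 0.001  0.085 -0.996]
 [-0.001 -0.996 -0.085]
 [-1.     0.001 -0.001]]
```

View pics/w9c.png

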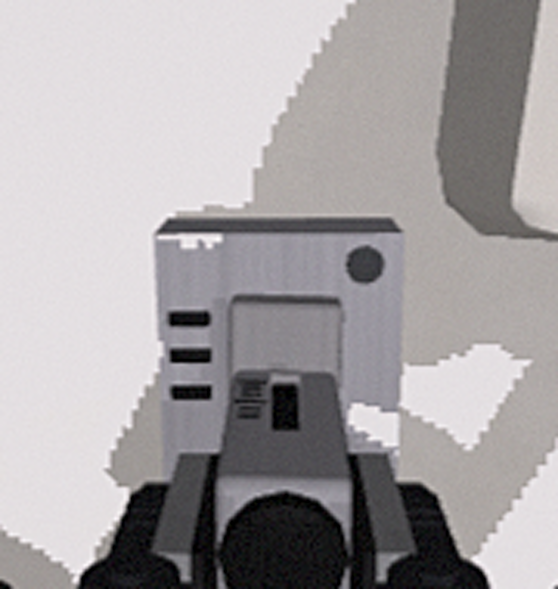

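View pics/side9c.png

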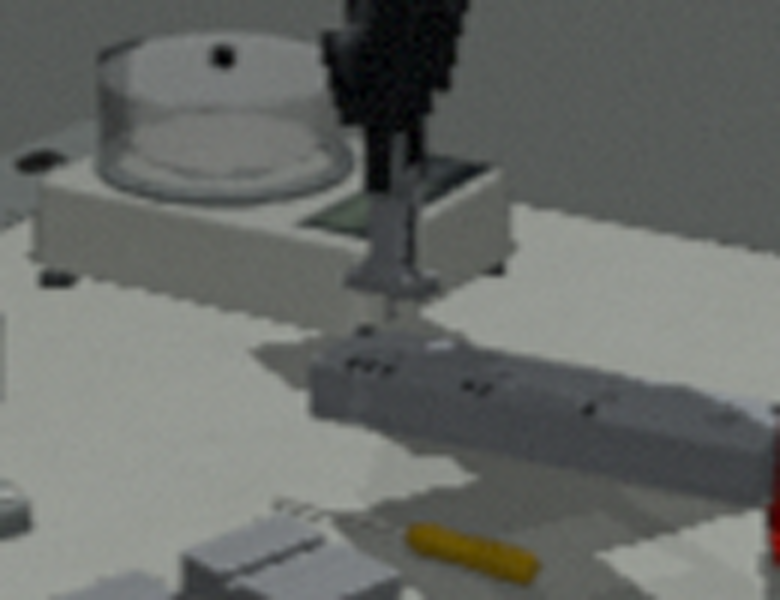

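```bash
python3 - <<'E'
from h import *
s=sense();p=get_image('wrist'); T=np.array(s['ee_pos']);R=np.array(s['ee_rot'])
f=lambda x,y:(R.T@(ray(p,(80+y/3.1-.35,170+x/3.1-.35),.03,s)-T)).round(4)
print('end edge',f(278,233),'ribs mid',f(190,355),'sides',f(156,260),f(403,260),f(160,420),f(402,420))
E
```

```text
end edge [ 0.0601 -0.0019 -0.0328] ribs mid [ 0.06   -0.0252 -0.0004] sides [ 0.0601 -0.0332 -0.0258] [ 0.0601  0.0302 -0.0258] [ 0.06   -0.0337  0.0178] [0.0601 0.0314 0.0178]
```

Emit:
arm_command:
  rows:
    - [5,-0.6,0,0]
    - [7,0,0,0]
    - [7,0,0,0]
    - [6,0,0,0]
    - [4,0,0,0]
    - [3,0,0,0]
    - [2,0,0,0]
    - [0.5,0,0,0]
    - [0,0,0,0]
    - [0,0,0,0]

```text
time: 23.58
ee_pos: [0.6314, -0.1987, 0.0549]
ee_rot: [[0.0, 0.085, -0.996], [-0.0, -0.996, -0.085], [-1.0, 0.0, -0.0]]
wrist_force: [-0.9, 0.3, -3.4]
grip_width: 0.247
```

Emit:
arm_command:
  rows:
    - [0.5,0,0,0]
    - [0.5,0,0,0]
    - [0.3,0,0,0]
    - [0,0,0,0]
    - [0,0,0,0]

```text
time: 24.2
ee_pos: [0.6314, -0.1987, 0.054]
ee_rot: [[0.0, 0.085, -0.996], [-0.0, -0.996, -0.085], [-1.0, 0.0, -0.0]]
wrist_force: [-1.4, 1.2, 3.6]
grip_width: 0.242
```

Emit:
arm_command:
  rows:
    - [0,0,0,0]
    - [0,0,0,0]
    - [0,0,0,0]
    - [0,0,0,0]
    - [0,0,0,0]
  claw: 110

```text
time: 24.82
ee_pos: [0.6313, -0.1986, 0.0534]
ee_rot: [[0.0, 0.085, -0.996], [-0.0, -0.996, -0.085], [-1.0, 0.0, -0.0]]
wrist_force: [0.3, 0.3, -0.4]
grip_width: 0.572
```

```bash
python3 - <<'E'
from h import *
s=sense();p=get_image('wrist');save(p,'w10');print(s['time'],s['ee_pos'],s['wrist_force'],s['grip_width'])
E
```

```text
24.825 [ 0.6313197  -0.19864249  0.05337095] [ 0.2959595   0.34737257 -0.35294217] 0.571994387835515
```

View pics/w10.png

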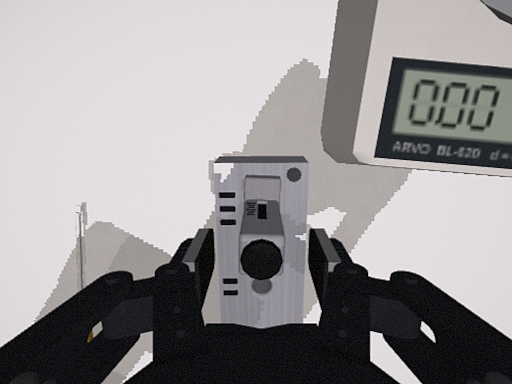

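The gauge stands alone by the three ribs (cap at row 258, col 262), with clear gaps to both pads. I'll retreat straight up.

Emit:
arm_command:
  rows:
    - [-5,0,0,0]
    - [-10,0,0,0]
    - [-20,0,0,0]
    - [-20,0,0,0]
    - [-25,0,0,0]
    - [-25,0,0,0]
    - [-25,0,0,0]
    - [0,0,15,0]
    - [0,0,20,0]
    - [0,0,20,0]
    - [0,0,0,0]
    - [0,0,0,0]
    - [0,0,0,0]

```text
time: 26.5
ee_pos: [0.5775, -0.2034, 0.1838]
ee_rot: [[0.001, 0.085, -0.996], [-0.001, -0.996, -0.085], [-1.0, 0.001, -0.001]]
wrist_force: [-0.2, -0.5, -0.4]
grip_width: 0.57
```

```bash
python3 - <<'E'
from h import *
s=sense();p=get_image('wrist');save(p,'w11');print(s['time'],s['ee_pos'],s['wrist_force'])
for q in ['gauge']:
    for r in spot_point(p,q): print(q,np.round(r['centre'],1).tolist(),round(r['confidence'],2),ray(p,r['centre'],.03,s).round(4))
q=get_image('side'); save(q,'side11');u=proj(q,[.6,-.1,.06]).astype(int); im=np.array(q['frame'])[u[1]-60:u[1]+60,u[0]-80:u[0]+80]; cv2.imwrite('pics/side11c.png',cv2.resize(im,None,fx=5,fy=5,interpolation=cv2.INTER_CUBIC))
E
```

```text
26.5 [ 0.57751452 -0.20344415  0.18383415] [-0.15558103 -0.50233133 -0.37063418]
gauge [121.0, 264.0] 0.61 [ 0.6327 -0.2014  0.03  ]
```

View pics/w11.png

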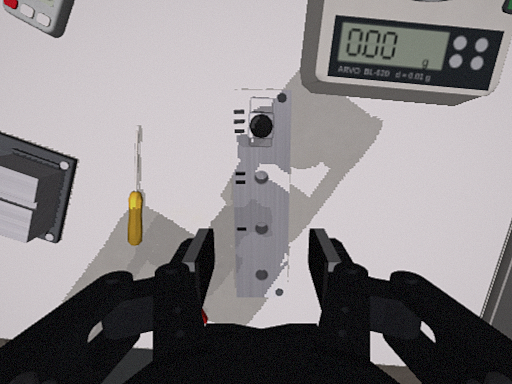

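View pics/side11c.png

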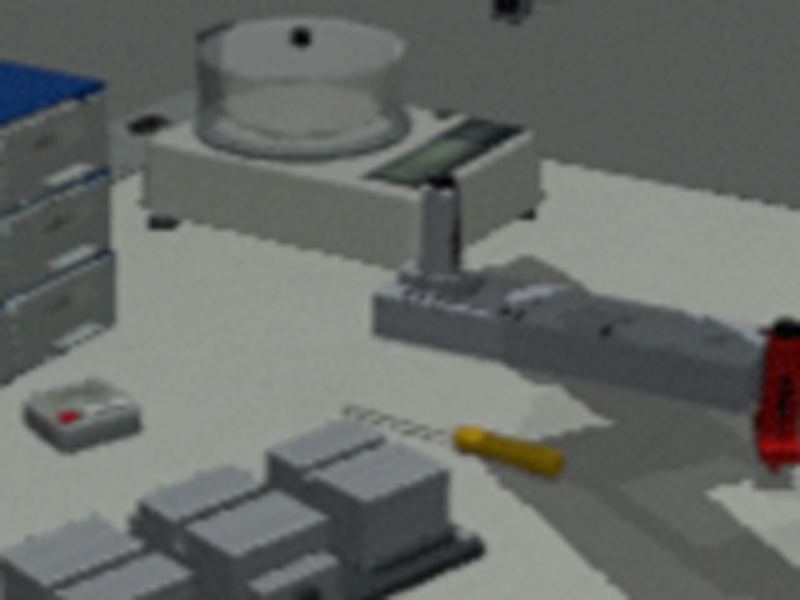

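```bash
python3 -c "
from h import *
print(sign_off())"
```

```text
the job is handed in; nothing more can be done
None
```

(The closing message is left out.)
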